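Seat the control module and snap the toggle clamp shut

TASK

Push the aluminium heat-sink module along its channel on the blue fixture plate until it is fully home against the dark end stop, and then flip the red toggle-clamp handle over past centre so that it snaps shut and the rubber pad holds the module down. Do it all by pushing with the fingertips: do not pick up or lift the module, and leave the small parts and tools lying around as they are. Finish with the hand clear.

Things in the scene. Friction and masses are not known exactly. Their poses are not given: they have to be found in the camera images.
- fixture: Blue plate 300 x 300 x 12 mm fixed to the table; place and yaw vary. Origin at table height, straight below the module's centre when the module is home; plate spans x -170..130, y -140..160 mm. +x runs along the channel to the end stop, z up. Channel: two rails, tops 22 mm above the table, inner faces y = +-37 mm, x -140..60. The toggle clamp stands on the +y side.
- stop_face (a point): Centre of the dark end stop's face, at fixture x = 60, y = 0, z = 24 mm, fixture axes; the stop is 90 mm wide, its top 36 mm above the table.
- module: Loose heat-sink module, about 0.45 kg, in the channel: aluminium block 120 (x) x 70 (y) x 30 mm, origin at the centre of its underside (12 mm above the table), axes as the fixture's within 3 degrees. Top: green board on the near part (to 42 mm above the underside), bare steel land on the far part. Starts 25 to 60 mm short of home; slides with a few newtons. Home = origin at fixture x 0.
- push_face (a point): Centre of the module's flat near end face (module x = -60 mm, 15 mm above its underside), the face to push; 70 mm wide, 30 mm tall. Module axes: push towards +x.
- clamp_handle (a joint): Angle of the red handle (rad): 0 = open, leaning 0.4 outward (fixture +y) from vertical; 0.8 = shut, leaning 0.4 inward over the module (-y). Hinge axis along fixture x. Below about 0.4 (upright) a spring drives it back open, beyond 0.4 it snaps shut by itself. Takes roughly 3 to 8 N sideways near the tip. Starts open, at 0.
- handle_tip (a point): Near the free end of the red handle, 120 mm from the pivot; the red grip is a round bar 22 mm in diameter over the last 75 mm, ending in a half ball 11 mm beyond this point. It moves in the plane fixture x = 42 mm.
- handle_pivot (a point): Pivot of the red handle, at fixture x = 42, y = 97, z = 76 mm, fixture axes. It sits between two steel cheek plates (fixture y 76..112 mm, up to 86 mm above the table).
- clamp_arm: Steel arm with a black rubber pad (16 mm), geared to the handle. Origin at its pivot (fixture x 42, y 85, z 58 mm). Handle open: the arm stands up at 1 rad, top about 140 mm above the table. Handle shut: level towards -y, pad pressing the land at fixture x 42, y 10 mm. If the module is well short of home the pad misses it.
- fuse: Bystander: white ceramic fuse standing upright on the plate, 24 mm diameter, 45 mm tall; origin at its underside.
- collar: Bystander: brass collar lying on the plate, 36 mm diameter, 16 mm tall; origin at its underside.
- knob_cap: Bystander: black knob cap on the plate, 34 mm diameter, 28 mm tall; origin at its underside.
- screwdriver: Bystander: screwdriver lying on the table, beyond the plate's left side.
- gauge: Bystander: round pressure gauge lying face up on the table, 60 mm diameter, 26 mm tall, to the right.
- jar: Bystander: glass jar with blue cap, 60 mm diameter, 75 mm tall, on the table to the left.
- wrench: Bystander: wrench lying on the table to the right.
Mind the look-alikes: they are no part of the job. There is more than one size of the module; the job needs the largest.

How it is judged:
By the outcome, as a careful person would: the job done as asked, in the order asked, and still so for the second after the job is handed in, with the robot touching nothing.
It also fails if it takes over 45 s, if anything falls off the work surface, if the arm or the gripper's body presses on something with over 40 N, if the wrist force passes 120 N, or if a joint passes its speed limit or range.

ROBOT

A 6-joint arm with a two-finger parallel gripper is mounted at the origin on the work surface. World frame = base frame: x ahead of the robot, y to its left, z up, the work surface at z = 0. Lengths are in m, angles in rad, forces in N, time in s.
With the tool pointing down it reaches from about 0.225 to 0.875 m from the base axis. Payload 3.4 kg.
Tool frame: the origin (TCP) lies between the finger pads; the fingertips stand 11 mm ahead of it and the grasp point (between the pads) lies 8 mm behind it (tips_ahead is the distance from the TCP to the fingertips, in m); z points along the fingers, x is the direction in which the jaws open and shut, and the axes are right-handed (so a half turn about z gives the same grasp; the last joint's range is limited). The gripper opens to 85 mm and grips with 20 to 120 N. Pads are 22 mm wide; open, the fingers measure 114 mm over their backs; the gripper's body (76 mm by 85 mm) begins 54 mm behind the grasp point. The pads swing forward as they close: fully open they stand 13 mm farther back than shut.
Start: joints at [1.188, 0.276, 1.505, -0, 1.361, -0.121], TCP at [0.149, 0.555, 0.242] pointing down, gripper open.
Joint ranges: [-2.89, 2.89], [-0.75, 2.08], [0.22, 2.7], [-1.18, 4.32], [0.11, 2.71], [-2.7, 2.7]. Speed limits (rad/s): [2.57, 2.57, 3.14, 3.14, 3.14, 3.14].

INTERFACE

Orientations are given as a unit quaternion [w, x, y, z].
In Python, from rig import get_state, get_image, sign_off, masks_of, tips_ahead gives the robot as it stands.
- The arm moves only by the tool play_rows, never from a script. Its argument "series" is a list of rows, each an object of numbers: "fingers": the closure, from -1 (fully open) to 1 (shut); "dx", "dy", "dz": the shift along the world's x, y, z in mm; "turn": the turn about the world's z in rad. A call has 1 to 20 rows; each row shifts and turns the pose as measured when the row begins; what a row does not reach is not made up. A row lasts 1/12 s, in which the tool goes at most 41.7 mm and 7.16 degrees, less where a joint would pass 70% of its speed; a pose out of reach is approached as far as the arm can. A call with a gripper value outside its range is refused whole. The fingers move at their own pace and stop on an object; "squeeze" is the grip in N (left out, the last holds). Time passes only in rows, so rows that do not move let the fingers close. It gives the time, the measured TCP pose, the force and the opening at its end, in the units of the state.
- get_state(): the state, without advancing time (a new reading comes with each control period).
- get_image(name): name is "scene" or "top" or "wrist"; returns a dict with "pixels" (384x512x3 uint8, red, green, blue), "vfov" (degrees; the focal length in pixels is half the picture's height over the tangent of half this angle, whatever the lens; pixels are square), "cx", "cy" (the principal point, pixels), "rvec" (rotation vector, rad) and "tvec" (3), from world to camera coordinates, as OpenCV has them; the wrist camera has in their place "hand_eye" (4x4, takes a point from camera to tool coordinates, whose origin is the TCP and whose axes are the tool frame's). Camera axes: x right, y down, z forward; pixel columns grow to the right and rows downward; lengths in m; the calibration is good to about 2 mm. The wrist camera is an equidistant fisheye: a pixel r from the principal point sees the ray r / f radians off the axis. A picture is of the moment at which its call begins: read the wrist's pose just before it. There is no depth.
- sign_off(): hands the job in, once; it reports no verdict.
Trained networks look in a picture, given as the dict that the camera call returned (one of the last four; its "shot" number tells which), for a name from the list of things; names that differ only in an ending like _2 or _b are one class to them, and where a whole thing is asked for, a point or a joint stands for the part that bears it (a point fixed in the world has none). Each returns a list of dicts, best first, with "p" (0 to 1); they miss things now and then, are a little off and sometimes report something else, mostly with a low value. They report only what shows in the picture. A call takes as long as a camera call. They do not tell look-alikes from the thing itself.
- masks_of(picture, label): "region" (384x512 bool, what is visible of it) and "xy" ([column, row] in pixels, amid what is visible of it).
The state is a dict: "clock": time; "qpos": joint angles; "qd": joint speeds; "effort": joint torques, N m; "position": TCP position; "ee_rot": TCP orientation; "contact_force": force on the tool from outside, world axes, zero at the start; "moment": the same for the moment, N m; "width": finger opening in m.
Only numpy, scipy, OpenCV 4.12 (cv2) and the standard library are available. Lean on these libraries where they do the work, as an engineer would, in place of code of your own. Each camera call takes 0.05 s, during which the arm holds its last target. There are 200 camera calls.

## Working session

There is one attempt and no reset: what is moved stays moved. The work goes in short steps, Python scripts to look and compute and a tool call to move; the robot and the scene stay as the last step left them, time stands still between calls to the robot, and variables do not carry over. Pictures are saved under pics/ and viewed, about 8 in all and at most 12, crops included, and the job is handed in when it is done.

Besides the shell and the picture viewer there is one more tool, called by a JSON object that holds its "method" and its "body". play_rows: Moves the arm, as the interface text tells. Its arguments: {"type":"object","properties":{"series":{"type":"array"},"squeeze":{"type":"number"}},"required":["series"]}

```bash
mkdir -p pics
cat > h.py <<'E'
import numpy as np, cv2
from rig import *
def cam(d):
    f=192/np.tan(np.radians(d['vfov'])/2)
    K=np.array([[f,0,d['cx']],[0,f,d['cy']],[0,0,1.]])
    return K,np.array(d['rvec'],float),np.array(d['tvec'],float)
def ray(d,px,z):
    K,r,t=cam(d);R=cv2.Rodrigues(r)[0];c=-R.T@t
    v=R.T@np.linalg.inv(K)@np.array([px[0],px[1],1.])
    return c+v*(z-c[2])/v[2]
def proj(d,P):
    K,r,t=cam(d);return cv2.projectPoints(np.array(P,float).reshape(-1,3),r,t,K,None)[0][:,0]
def save(d,n,crop=None,s=1):
    im=d['pixels'][:,:,::-1]
    if crop: im=im[crop[1]:crop[3],crop[0]:crop[2]]
    cv2.imwrite('pics/'+n,cv2.resize(im,None,fx=s,fy=s,interpolation=cv2.INTER_CUBIC))
E
python3 - <<'E'
from h import *
a=get_image('scene');b=get_image('top')
im=np.vstack([a['pixels'],b['pixels']])
for n,d in(('scene',a),('top',b)):
    save(d,n+'0.png',s=1.5)
    K,r,t=cam(d);print(n,d['vfov'],-cv2.Rodrigues(r)[0].T@t)
    for l in ['fixture','module','clamp_handle','clamp_arm','fuse','collar','knob_cap']:
        for m in masks_of(d,l)[:4]: print(l,round(m['p'],2),np.round(m['xy']),m['region'].sum(),ray(d,m['xy'],.012).round(3))
print(get_state())
E
```

```text
scene 44.34253991581592 [1.35757963 0.51710967 0.93780192]
fixture 0.85 [245. 236.] 7194 [0.573 0.01  0.012]
fixture 0.52 [245. 223.] 203 [ 0.531 -0.018  0.012]
module 0.82 [255. 211.] 785 [ 0.471 -0.02   0.012]
module 0.57 [239. 161.] 383 [ 0.282 -0.197  0.012]
module 0.25 [298. 215.] 91 [0.421 0.095 0.012]
clamp_handle 0.52 [267. 223.] 224 [0.499 0.037 0.012]
clamp_arm 0.53 [244. 222.] 202 [ 0.528 -0.022  0.012]
fuse 0.68 [228. 200.] 116 [ 0.469 -0.118  0.012]
knob_cap 0.49 [296. 213.] 97 [0.419 0.087 0.012]
knob_cap 0.27 [232. 198.] 126 [ 0.456 -0.113  0.012]
top 47.31091581461787 [ 0.33346473 -0.00923599  1.67187115]
fixture 0.66 [247. 188.] 5290 [0.549 0.021 0.012]
fixture 0.52 [379. 217.] 202 [ 0.436 -0.477  0.012]
module 0.78 [308. 260.] 311 [ 0.275 -0.203  0.012]
module 0.7 [256. 198.] 681 [ 0.512 -0.012  0.012]
module 0.55 [330. 213.] 305 [ 0.452 -0.29   0.012]
clamp_handle 0.64 [224. 162.] 94 [0.653 0.109 0.012]
clamp_arm 0.57 [245. 167.] 67 [0.631 0.03  0.012]
clamp_arm 0.46 [227. 213.] 56 [0.455 0.098 0.012]
clamp_arm 0.19 [258. 198.] 595 [ 0.51  -0.018  0.012]
collar 0.34 [257. 197.] 585 [ 0.516 -0.015  0.012]
knob_cap 0.52 [227. 214.] 61 [0.451 0.098 0.012]
{'clock': 0.8, 'qpos': array([ 1.18798759e+00,  2.75879856e-01,  1.50487332e+00, -1.09746374e-05,
        1.36072008e+00, -1.20981721e-01]), 'qd': array([ 4.48752045e-05,  4.40080000e-06,  2.60018954e-03, -1.43399897e-03,
       -1.98449224e-03,  8.07038471e-04]), 'effort': array([-1.14205930e-03, -4.16576636e+01, -2.46090639e+01, -4.29310112e-04,
       -1.41502692e-04,  1.56601243e-05]), 'position': array([0.14884837, 0.55543668, 0.24235016]), 'ee_rot': array([-2.57368081e-05,  7.93361053e-01,  6.08751375e-01,  5.41280035e-05]), 'contact_force': array([-0.92292592, -0.50884155,  0.13714583]), 'moment': array([-0.00724045, -0.03549657, -0.02639134]), 'width': 0.08526083229247909}
```

Run:
```python
from h import *
b=get_image('top');save(b,'t1.png',(170,110,350,290),3.3)
a=get_image('scene');save(a,'s1.png',(150,120,350,320),3)
```

```text
(no output)
```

View pics/t1.png

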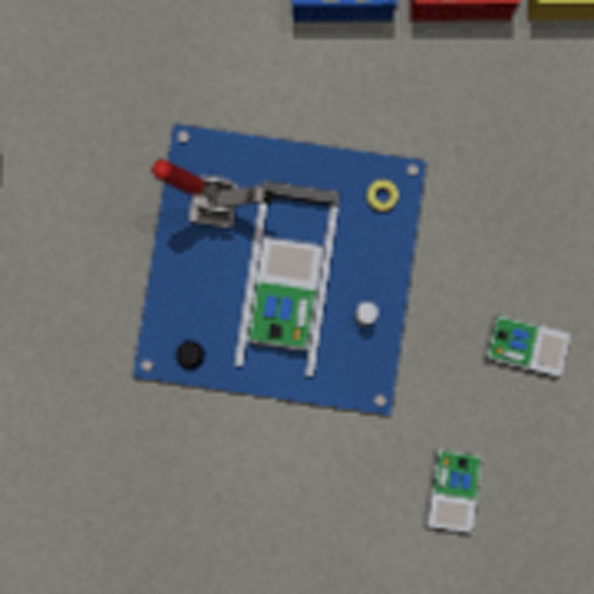

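View pics/s1.png

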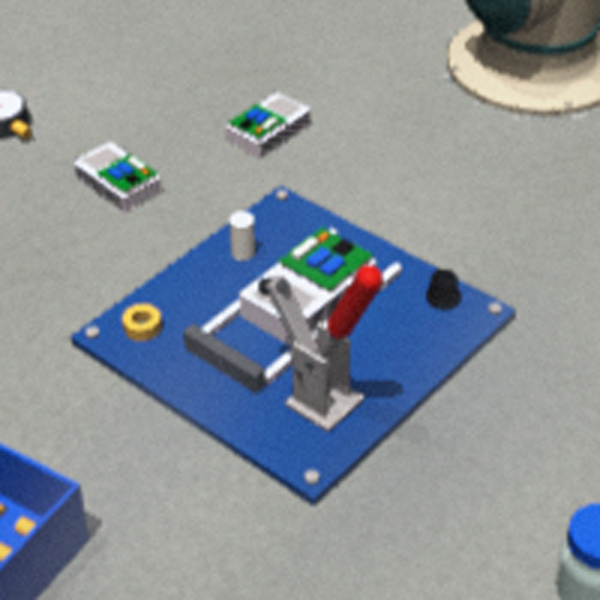

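Three module look-alikes show in the full top view: (256,198) in the channel and the largest, with smaller ones at (308,260) and (330,213) outside the plate. The one in the channel is the target. The enlarged crop confirms it, and I'll fit the poses next.

Run:
```python
from h import *
from scipy.optimize import least_squares
b=get_image('top');a=get_image('scene')
un=lambda p,s,o:(np.array(p)+.5)/s-.5+o
T=un([(175,124),(426,160),(391,415),(135,379)],3.3,np.array([170,110]))
S=un([(315,503),(72,340),(281,187),(517,313)],3,np.array([150,120]))
C=np.array([[.13,.16,.012],[.13,-.14,.012],[-.17,-.14,.012],[-.17,.16,.012]])
def W(p,P):
    P=np.atleast_2d(P);c,s=np.cos(p[2]),np.sin(p[2]);return np.c_[p[0]+c*P[:,0]-s*P[:,1],p[1]+s*P[:,0]+c*P[:,1],P[:,2]]
f=lambda p:np.r_[(proj(b,W(p,C))-T).ravel(),(proj(a,W(p,C))-S).ravel()]
r=least_squares(f,[.55,0,0]);p=r.x;print(p,np.round(r.fun,1));np.save('p.npy',p)
for n,P in dict(push=[-.06,0,.027],tip0=[.042,.097+.12*np.sin(.4),.076+.12*np.cos(.4)],pivot=[.042,.097,.076]).items(): print(n,W(p,P))
for d,n,crop,s in((b,'t2.png',(200,130,300,240),5),(a,'s2.png',(200,180,320,270),5)):
    im=cv2.resize(d['pixels'][crop[1]:crop[3],crop[0]:crop[2],::-1],None,fx=s,fy=s,interpolation=cv2.INTER_CUBIC)
    def pl(P,col):
        q=((proj(d,W(p,P))-[crop[0],crop[1]]+.5)*s-.5).astype(int);cv2.polylines(im,[q.reshape(-1,1,2)],False,col,1)
    pl([[.042,.097,.076],[.042,.097+.131*np.sin(.4),.076+.131*np.cos(.4)]],(0,255,255))
    pl([[.06,-.045,.036],[.06,.045,.036]],(255,0,255))
    for sh in(-.025,-.04,-.055):
        pl([[-.06+sh,-.035,.042],[-.06+sh,.035,.042],[-.06+sh,.035,.012]],(0,255,255)); pl([[.06+sh,-.035,.042],[.06+sh,.035,.042]],(255,255,0))
    cv2.imwrite('pics/'+n,im)
i1=cv2.imread('pics/t2.png');i2=cv2.imread('pics/s2.png');
```

```text
[ 0.55837117 -0.01554014 -0.15439586] [-1.8 -0.6 -0.8 -0.3 -1.  -0.2 -2.  -0.9 -0.4 -1.3 -1.3 -1.2 -0.7 -1.
 -0.3 -1.6]
push [[ 0.49908489 -0.00631315  0.027     ]]
tip0 [[0.62197485 0.12002144 0.18652732]]
pivot [[0.61478853 0.07384711 0.076     ]]
```

View pics/t2.png

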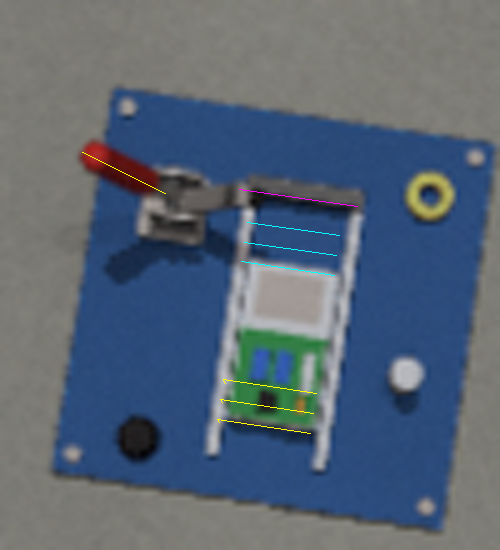

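View pics/s2.png

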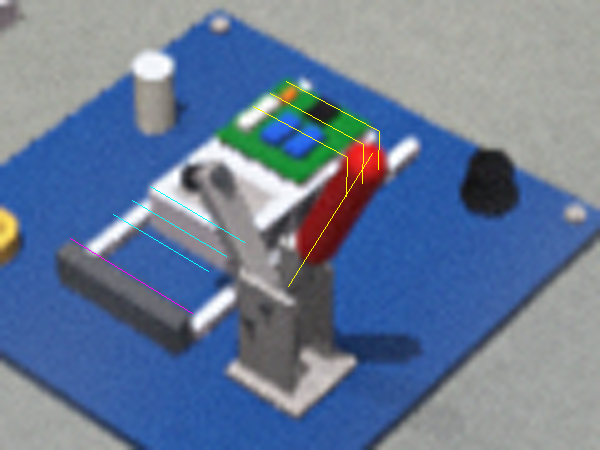

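The crops show the large module in the channel, about 55 mm short of home, with its near end at around (265,425) in the t2 crop. The handle is open, leaning to +y. My hand-picked corners leave about 1 px of bias, so I'll refine with segmentation.

Run:
```python
from h import *
from scipy.optimize import least_squares
b=get_image('top');a=get_image('scene')
def W(p,P):
    P=np.atleast_2d(P);c,s=np.cos(p[2]),np.sin(p[2]);return np.c_[p[0]+c*P[:,0]-s*P[:,1],p[1]+s*P[:,0]+c*P[:,1],P[:,2]]
C=np.array([[.13,.16,.012],[.13,-.14,.012],[-.17,-.14,.012],[-.17,.16,.012]])
p0=np.load('p.npy')
def corners(d):
    I=d['pixels'].astype(int);m=((I[...,2]-I[...,0]>50)&(I[...,2]-I[...,1]>20)).astype(np.uint8)
    n,l,st,_=cv2.connectedComponentsWithStats(m);k=1+st[1:,4].argmax()
    h=cv2.convexHull(cv2.findContours((l==k).astype(np.uint8),0,1)[0][0])
    cn=max(cv2.findContours((l==k).astype(np.uint8),0,1)[0],key=len)[:,0].astype(float)
    q=proj(d,W(p0,C));out=[]
    L=[]
    for i in range(4):
        A,B=q[i],q[(i+1)%4];u=(B-A)/np.linalg.norm(B-A);nn=np.array([-u[1],u[0]])
        t=(cn-A)@u/np.linalg.norm(B-A);e=abs((cn-A)@nn)
        s=cn[(t>.1)&(t<.9)&(e<5)];v=cv2.fitLine(s.astype(np.float32),cv2.DIST_HUBER,0,.01,.01).ravel();L.append(np.cross([v[2],v[3],1],[v[2]+v[0],v[3]+v[1],1]))
    for i in range(4):
        x=np.cross(L[i-1],L[i]);out.append(x[:2]/x[2])
    return np.array(out)
T,S=corners(b),corners(a)
for nm,ds in(('both',((b,T),(a,S))),('top',((b,T),)),('scene',((a,S),))):
    f=lambda p:np.concatenate([(proj(d,W(p,C))-Q).ravel() for d,Q in ds])
    r=least_squares(f,p0);print(nm,r.x.round(4),r.fun.round(1))
    if nm=='both':p=r.x
np.save('p.npy',p)
for n,P in dict(push=[-.06,0,.027],tip0=[.042,.097+.12*np.sin(.4),.076+.12*np.cos(.4)],pivot=[.042,.097,.076]).items(): print(n,W(p,P).round(4))
print(tips_ahead() if callable(tips_ahead) else tips_ahead, b['cx'],b['cy'])
```

```text
both [ 0.5582 -0.0167 -0.1611] [-1.6 -1.4  0.4 -0.8 -0.1  0.8 -1.9  0.1 -0.3 -0.6 -1.1 -0.6 -0.8 -1.
  0.7 -1. ]
top [ 0.5571 -0.0197 -0.1584] [-1.  -1.   1.1 -0.6  0.9  1.  -1.   0.5]
scene [ 0.5599 -0.0144 -0.1634] [-0.1  0.2 -0.8 -0.1 -0.3 -0.5  1.2 -0.2]
push [[ 0.499  -0.0071  0.027 ]]
tip0 [[0.6227 0.1184 0.1865]]
pivot [[0.6152 0.0723 0.076 ]]
0.011 255.1487285253911 195.26328352955613
```

{"method": "play_rows", "body": {"series": [{"fingers": 1, "dx": 16, "dy": -34, "turn": 0.01}, {"fingers": 1, "dx": 16, "dy": -34, "turn": 0.01}, {"fingers": 1, "dx": 16, "dy": -34, "turn": 0.01}, {"fingers": 1, "dx": 16, "dy": -34, "turn": 0.01}, {"fingers": 1, "dx": 16, "dy": -34, "turn": 0.01}, {"fingers": 1, "dx": 16, "dy": -34, "turn": 0.01}, {"fingers": 1, "dx": 16, "dy": -34, "turn": 0.01}, {"fingers": 1, "dx": 16, "dy": -34, "turn": 0.01}, {"fingers": 1, "dx": 16, "dy": -34, "turn": 0.01}, {"fingers": 1, "dx": 16, "dy": -34, "turn": 0.01}, {"fingers": 1, "dx": 16, "dy": -34}, {"fingers": 1, "dx": 16, "dy": -34}, {"fingers": 1, "dx": 16, "dy": -34}, {"fingers": 1, "dx": 16, "dy": -34}, {"fingers": 1, "dx": 16, "dy": -34}, {"fingers": 1, "dx": 16, "dy": -34}, {"fingers": 1}]}}

```text
invalid input at $.series[0]: expected keys fingers, dx, dy, dz, turn
```

{"method": "play_rows", "body": {"series": [{"fingers": 1, "dx": 16, "dy": -34, "dz": 0, "turn": 0.01}, {"fingers": 1, "dx": 16, "dy": -34, "dz": 0, "turn": 0.01}, {"fingers": 1, "dx": 16, "dy": -34, "dz": 0, "turn": 0.01}, {"fingers": 1, "dx": 16, "dy": -34, "dz": 0, "turn": 0.01}, {"fingers": 1, "dx": 16, "dy": -34, "dz": 0, "turn": 0.01}, {"fingers": 1, "dx": 16, "dy": -34, "dz": 0, "turn": 0.01}, {"fingers": 1, "dx": 16, "dy": -34, "dz": 0, "turn": 0.01}, {"fingers": 1, "dx": 16, "dy": -34, "dz": 0, "turn": 0.01}, {"fingers": 1, "dx": 16, "dy": -34, "dz": 0, "turn": 0.01}, {"fingers": 1, "dx": 16, "dy": -34, "dz": 0, "turn": 0.01}, {"fingers": 1, "dx": 16, "dy": -34, "dz": 0, "turn": 0}, {"fingers": 1, "dx": 16, "dy": -34, "dz": 0, "turn": 0}, {"fingers": 1, "dx": 16, "dy": -34, "dz": 0, "turn": 0}, {"fingers": 1, "dx": 16, "dy": -34, "dz": 0, "turn": 0}, {"fingers": 1, "dx": 16, "dy": -34, "dz": 0, "turn": 0}, {"fingers": 1, "dx": 16, "dy": -34, "dz": 0, "turn": 0}, {"fingers": 1, "dx": 0, "dy": 0, "dz": 0, "turn": 0}]}}

```text
clock: 2.52
position: [0.4112, -0.0121, 0.2449]
ee_rot: [0.004, 0.757, 0.653, 0.007]
contact_force: [0.6, -0.6, 0.3]
width: -0.0002
```

{"method": "play_rows", "body": {"series": [{"fingers": 1, "dx": -6, "dy": 10, "dz": -35, "turn": -0.007}, {"fingers": 1, "dx": -5, "dy": 10, "dz": -35, "turn": -0.006}, {"fingers": 1, "dx": 0, "dy": 0, "dz": -35, "turn": 0}, {"fingers": 1, "dx": 0, "dy": 0, "dz": -35, "turn": 0}, {"fingers": 1, "dx": 0, "dy": 0, "dz": -20, "turn": 0}, {"fingers": 1, "dx": 0, "dy": 0, "dz": 0, "turn": 0}]}}

```text
clock: 3.02
position: [0.4036, 0.005, 0.0835]
ee_rot: [0.009, 0.765, 0.644, 0.012]
contact_force: [-0.6, 0.8, -0.2]
width: -0.0003
```

Run:
```python
from h import *
s=get_state();print(s['position'],s['ee_rot'],s['contact_force'])
w=get_image('wrist');save(w,'w1.png',None,1.5);print(w['vfov'],w['hand_eye'])
```

```text
[0.40356837 0.00501598 0.08352274] [0.00895131 0.76523334 0.64358624 0.01160027] [-0.59793767  0.80476303 -0.23027011]
65.70646984690485 [[ 9.99999371e-01 -5.80206997e-04 -9.60390931e-04 -4.14202984e-05]
 [ 8.25593291e-04  9.60115736e-01  2.79601665e-01 -7.09979111e-02]
 [ 7.59859603e-04 -2.79602282e-01  9.60115611e-01 -1.31191711e-01]
 [ 0.00000000e+00  0.00000000e+00  0.00000000e+00  1.00000000e+00]]
```

View pics/w1.png

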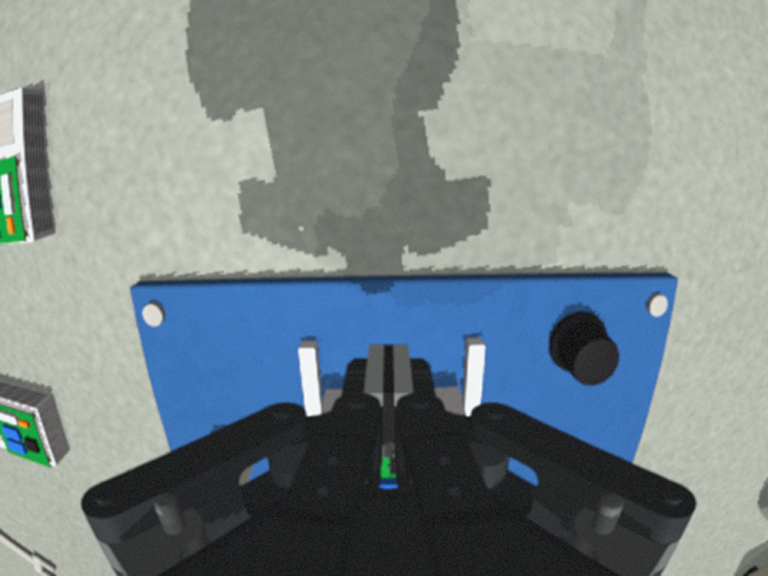

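The wrist view shows the closed fingers at (388,350), centred between the rail ends at (310,345) and (474,345) and square to the plate. I'll descend and push.

{"method": "play_rows", "body": {"series": [{"fingers": 1, "dx": -1, "dy": 3, "dz": -25, "turn": 0}, {"fingers": 1, "dx": 0, "dy": 0, "dz": -23, "turn": 0}, {"fingers": 1, "dx": 0, "dy": 0, "dz": 0, "turn": 0}, {"fingers": 1, "dx": 8, "dy": -1.3, "dz": 0, "turn": 0}, {"fingers": 1, "dx": 8, "dy": -1.3, "dz": 0, "turn": 0}, {"fingers": 1, "dx": 8, "dy": -1.3, "dz": 0, "turn": 0}, {"fingers": 1, "dx": 8, "dy": -1.3, "dz": 0, "turn": 0}]}}

```text
clock: 3.65
position: [0.4453, 0.0026, 0.0459]
ee_rot: [0.016, 0.765, 0.644, 0.018]
contact_force: [-2.4, 1.7, -1.0]
width: -0.0002
```

{"method": "play_rows", "body": {"series": [{"fingers": 1, "dx": -6, "dy": 1, "dz": 0, "turn": 0}, {"fingers": 1, "dx": 0, "dy": 0, "dz": -8, "turn": 0}, {"fingers": 1, "dx": 0, "dy": 0, "dz": -4, "turn": 0}, {"fingers": 1, "dx": 0, "dy": 0, "dz": 0, "turn": 0}]}}

```text
clock: 3.98
position: [0.4454, 0.0024, 0.0362]
ee_rot: [0.02, 0.765, 0.644, 0.022]
contact_force: [-0.2, -0.5, -1.0]
width: -0.0
```

{"method": "play_rows", "body": {"series": [{"fingers": 1, "dx": 6, "dy": -1, "dz": 0, "turn": 0}, {"fingers": 1, "dx": 6, "dy": -1, "dz": 0, "turn": 0}, {"fingers": 1, "dx": 6, "dy": -1, "dz": 0, "turn": 0}, {"fingers": 1, "dx": 6, "dy": -1, "dz": 0, "turn": 0}, {"fingers": 1, "dx": 6, "dy": -1, "dz": 0, "turn": 0}]}}

```text
clock: 4.4
position: [0.4678, -0.0011, 0.0341]
ee_rot: [0.013, 0.765, 0.644, 0.015]
contact_force: [-5.1, 0.6, 3.6]
width: 0.0001
```

{"method": "play_rows", "body": {"series": [{"fingers": 1, "dx": 6, "dy": -1, "dz": 0.5, "turn": 0}, {"fingers": 1, "dx": 6, "dy": -1, "dz": 0.5, "turn": 0}, {"fingers": 1, "dx": 5, "dy": -1, "dz": 0, "turn": 0}, {"fingers": 1, "dx": 4, "dy": -0.6, "dz": 0, "turn": 0}]}}

```text
clock: 4.73
position: [0.4883, -0.0048, 0.0341]
ee_rot: [0.01, 0.765, 0.644, 0.013]
contact_force: [-17.6, 1.9, 13.7]
width: -0.0002
```

{"method": "play_rows", "body": {"series": [{"fingers": 1, "dx": 4, "dy": -0.6, "dz": 0, "turn": 0}, {"fingers": 1, "dx": 4, "dy": -0.6, "dz": 0, "turn": 0}]}}

```text
clock: 4.9
position: [0.4882, -0.0048, 0.033]
ee_rot: [0.003, 0.765, 0.644, 0.006]
contact_force: [-10.4, 1.6, 7.5]
width: -0.0002
```

Run:
```python
from h import *
s=get_state();print(s['position'],s['contact_force'])
b=get_image('top');a=get_image('scene')
im=[cv2.resize(d['pixels'][c[1]:c[3],c[0]:c[2],::-1],(400,400),interpolation=cv2.INTER_CUBIC) for d,c in((b,(210,140,300,230)),(a,(200,175,300,275)))]
cv2.imwrite('pics/c1.png',np.hstack(im))
```

```text
[ 0.4882496  -0.00475472  0.03298369] [-10.44305218   1.62002433   7.47010549]
```

View pics/c1.png

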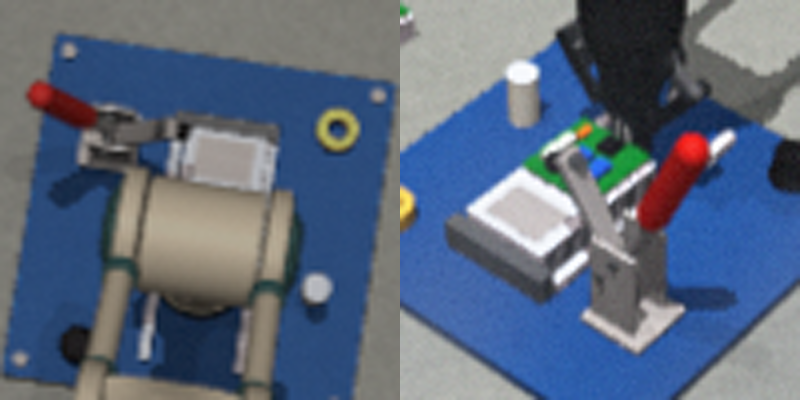

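Home is confirmed: the module meets the stop in both views, the TCP is at fixture x -71 mm as predicted, and more commanded push gives no motion. Now I'll retreat and rise.

{"method": "play_rows", "body": {"series": [{"fingers": 1, "dx": -15, "dy": 2.5, "dz": 0, "turn": 0}, {"fingers": 1, "dx": -20, "dy": 3, "dz": 0, "turn": 0}, {"fingers": 1, "dx": -10, "dy": 2, "dz": 15, "turn": 0}, {"fingers": 1, "dx": 0, "dy": 0, "dz": 35, "turn": 0}, {"fingers": 1, "dx": 0, "dy": 0, "dz": 38, "turn": 0}, {"fingers": 1, "dx": 0, "dy": 0, "dz": 38, "turn": 0}, {"fingers": 1, "dx": 0, "dy": 0, "dz": 38, "turn": 0}, {"fingers": 1, "dx": 0, "dy": 0, "dz": 38, "turn": 0}, {"fingers": 1, "dx": 0, "dy": 0, "dz": 30, "turn": 0}, {"fingers": 1, "dx": 0, "dy": 0, "dz": 0, "turn": 0}]}}

```text
clock: 5.83
position: [0.4572, -0.0003, 0.2802]
ee_rot: [0.016, 0.765, 0.644, 0.017]
contact_force: [1.2, 0.6, 1.7]
width: 0.0
```

Run:
```python
from h import *
s=get_state();print(s['position'],s['qpos'],s['ee_rot'],s['contact_force'])
b=get_image('top');a=get_image('scene')
im=[cv2.resize(d['pixels'][c[1]:c[3],c[0]:c[2],::-1],(400,400),interpolation=cv2.INTER_CUBIC) for d,c in((b,(210,140,300,230)),(a,(200,175,300,275)))]
cv2.imwrite('pics/c2.png',np.hstack(im))
```

```text
[ 4.57175576e-01 -2.99507732e-04  2.80244699e-01] [-0.1572209   0.0493654   1.6953697   0.00546678  1.35096534 -1.55800883] [0.01559844 0.76472881 0.64393806 0.01703824] [1.16083783 0.59600941 1.65764613]
```

View pics/c2.png

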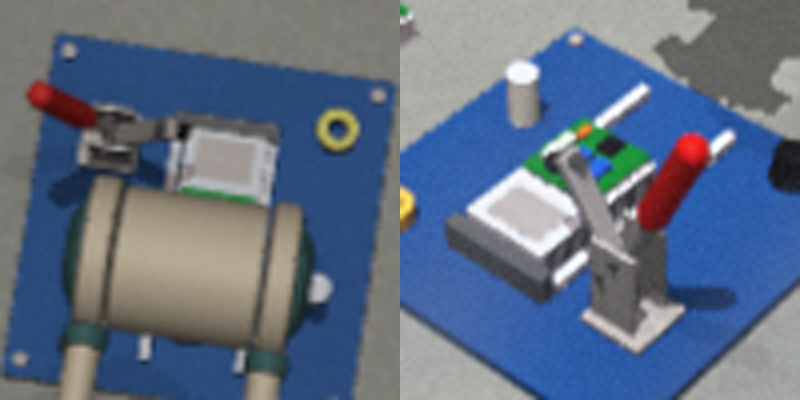

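{"method": "play_rows", "body": {"series": [{"fingers": 1, "dx": 0, "dy": 32, "dz": 0, "turn": -0.12}, {"fingers": 1, "dx": 0, "dy": 32, "dz": 0, "turn": -0.12}, {"fingers": 1, "dx": 0, "dy": 32, "dz": 0, "turn": -0.12}, {"fingers": 1, "dx": 0, "dy": 32, "dz": 0, "turn": -0.12}, {"fingers": 1, "dx": 5, "dy": 32, "dz": 0, "turn": -0.12}, {"fingers": 1, "dx": 15, "dy": 25, "dz": 0, "turn": -0.12}, {"fingers": 1, "dx": 25, "dy": 5, "dz": 0, "turn": -0.12}, {"fingers": 1, "dx": 25, "dy": 0, "dz": 0, "turn": -0.12}, {"fingers": 1, "dx": 25, "dy": 0, "dz": 0, "turn": -0.12}, {"fingers": 1, "dx": 25, "dy": 0, "dz": 0, "turn": -0.12}, {"fingers": 1, "dx": 25, "dy": 0, "dz": 0, "turn": -0.12}, {"fingers": 1, "dx": 25, "dy": 0, "dz": 0, "turn": -0.12}, {"fingers": 1, "dx": 10, "dy": 0, "dz": 0, "turn": -0.12}, {"fingers": 1, "dx": 0, "dy": 0, "dz": 0, "turn": -0.05}, {"fingers": 1, "dx": 0, "dy": 0, "dz": 0, "turn": 0}]}}

```text
clock: 7.18
position: [0.6388, 0.1856, 0.2392]
ee_rot: [0.013, 0.993, -0.114, -0.016]
contact_force: [-0.2, -0.4, 0.4]
width: 0.0002
```

{"method": "play_rows", "body": {"series": [{"fingers": 1, "dx": -4, "dy": 0, "dz": -30, "turn": 0.07}, {"fingers": 1, "dx": 0, "dy": 0, "dz": -25, "turn": 0}, {"fingers": 1, "dx": 0, "dy": 0, "dz": -10, "turn": 0}, {"fingers": 1, "dx": 0, "dy": 0, "dz": 0, "turn": 0}]}}

```text
clock: 7.52
position: [0.6338, 0.185, 0.1654]
ee_rot: [0.015, 0.997, -0.075, -0.019]
contact_force: [0.1, 0.7, -0.1]
width: 0.0
```

Run:
```python
from h import *
s=get_state();print(s['position'],s['ee_rot'],s['contact_force'])
a=get_image('scene');w=get_image('wrist')
im=[cv2.resize(a['pixels'][150:275,200:325,::-1],(400,400),interpolation=cv2.INTER_CUBIC),cv2.resize(w['pixels'][:,64:448,::-1],(400,400))]
cv2.imwrite('pics/c3.png',np.hstack(im))
```

```text
[0.63376698 0.18500618 0.16542894] [ 0.01452869  0.9968903  -0.07514233 -0.01876908] [ 0.10232133  0.70018058 -0.06343813]
```

View pics/c3.png

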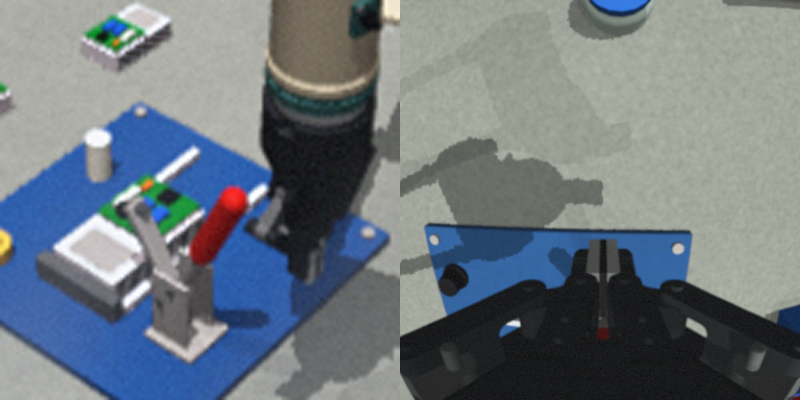

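The red grip shows in line with the finger slit (602,333). The hand is on the outer side of the handle, so I'll push toward -y.

{"method": "play_rows", "body": {"series": [{"fingers": 1, "dx": -1, "dy": -10, "dz": 8, "turn": 0}, {"fingers": 1, "dx": -1.6, "dy": -10, "dz": 4, "turn": 0}, {"fingers": 1, "dx": -1.6, "dy": -10, "dz": 0, "turn": 0}, {"fingers": 1, "dx": -1.6, "dy": -10, "dz": 0, "turn": 0}, {"fingers": 1, "dx": -1.6, "dy": -10, "dz": 0, "turn": 0}, {"fingers": 1, "dx": -1.6, "dy": -10, "dz": 0, "turn": 0}, {"fingers": 1, "dx": -1.6, "dy": -10, "dz": 0, "turn": 0}]}}

```text
clock: 8.2
position: [0.629, 0.1169, 0.1927]
ee_rot: [0.005, 0.997, -0.075, -0.007]
contact_force: [0.3, 5.5, 3.4]
width: 0.0002
```

{"method": "play_rows", "body": {"series": [{"fingers": 1, "dx": -2.5, "dy": -9, "dz": -3, "turn": 0}, {"fingers": 1, "dx": -2.5, "dy": -9, "dz": -3, "turn": 0}, {"fingers": 1, "dx": -2.5, "dy": -9, "dz": -3, "turn": 0}, {"fingers": 1, "dx": -2.5, "dy": -9, "dz": -3, "turn": 0}]}}

```text
clock: 8.53
position: [0.6201, 0.0776, 0.1849]
ee_rot: [0.003, 0.997, -0.076, -0.002]
contact_force: [0.1, 1.0, 0.0]
width: -0.0001
```

{"method": "play_rows", "body": {"series": [{"fingers": 1, "dx": -1.6, "dy": -9, "dz": 0, "turn": 0}, {"fingers": 1, "dx": -1.6, "dy": -9, "dz": 0, "turn": 0}, {"fingers": 1, "dx": 0, "dy": 0, "dz": 0, "turn": 0}]}}

```text
clock: 8.78
position: [0.6137, 0.0532, 0.1823]
ee_rot: [0.005, 0.997, -0.077, -0.005]
contact_force: [0.2, 0.3, 0.5]
width: 0.0
```

Run:
```python
from h import *
s=get_state();print(s['position'],s['contact_force'])
a=get_image('scene');save(a,'c4.png',(190,150,310,270),4.5)
```

```text
[0.61372824 0.05323884 0.18230615] [0.15905766 0.32848565 0.502298  ]
```

View pics/c4.png

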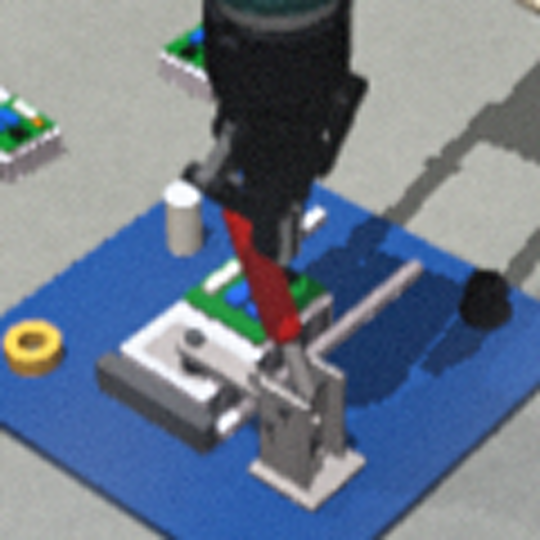

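Shut: the handle leans inward at (265,270), with the arm level and the pad on the land at (195,350). I'll withdraw outward (+y), then up.

{"method": "play_rows", "body": {"series": [{"fingers": 1, "dx": 4, "dy": 25, "dz": 0, "turn": 0}, {"fingers": 1, "dx": 5, "dy": 30, "dz": 5, "turn": 0}, {"fingers": 1, "dx": 5, "dy": 30, "dz": 25, "turn": 0}, {"fingers": 1, "dx": 5, "dy": 30, "dz": 25, "turn": 0}, {"fingers": 1, "dx": 0, "dy": 30, "dz": 25, "turn": 0}, {"fingers": 1, "dx": 0, "dy": 30, "dz": 20, "turn": 0}, {"fingers": 1, "dx": 0, "dy": 30, "dz": 0, "turn": 0}, {"fingers": 1, "dx": 0, "dy": 0, "dz": 0, "turn": 0}, {"fingers": 1, "dx": 0, "dy": 0, "dz": 0, "turn": 0}]}}

```text
clock: 9.58
position: [0.6311, 0.2675, 0.283]
ee_rot: [0.005, 0.997, -0.078, -0.008]
contact_force: [0.8, 0.0, 1.1]
width: 0.0002
```

Run:
```python
from h import *
s=get_state();print(s['position'],s['contact_force'])
b=get_image('top');a=get_image('scene')
im=[cv2.resize(d['pixels'][c[1]:c[3],c[0]:c[2],::-1],(400,400),interpolation=cv2.INTER_CUBIC) for d,c in((b,(205,135,305,235)),(a,(190,165,300,275)))]
cv2.imwrite('pics/c5.png',np.hstack(im))
```

```text
[0.63113858 0.26748237 0.28302197] [0.78479812 0.02433984 1.12786014]
```

View pics/c5.png

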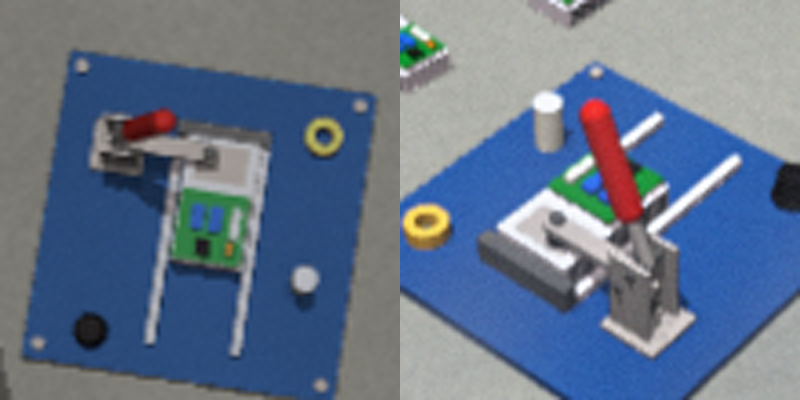

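The module sits against the stop, the clamp is shut with the pad on the land, the bystanders are untouched and the hand is clear.

```bash
python3 -c "
from rig import *
print(sign_off())"
```

```text
the job is handed in; nothing more can be done
None
```

The module is home against the dark end stop and the clamp is shut with its pad on the steel land. I pushed the module first, with the closed fingertips. Then I pushed the red handle over past centre from its outer side, backed the hand out clear and handed the job in at about 9.7 s.

- **Module home:** at the stop the fingers were at fixture x = -71 mm, as predicted. The push force rose to about 18 N along the channel, and pushing further gave no motion. The pictures agree.
- **Clamp shut:** the last pictures show the handle leaning inward, the arm level and the pad on the land. I judged this by eye and did not measure the handle angle.
- **Bystanders:** the fuse, collar and knob cap on the plate look unmoved. I did not check the items on the table at the end, but the hand did not go near them.
- **Disagreement:** the two cameras put the fixture about 5 mm apart, so I used their joint fit. The contact at the stop matched that fit. The tool height also drifted by about 10–40 mm in some moves, and I corrected it where it mattered.

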